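# Open the squeeze-and-turn cap of the ear-tip tub

### The job

Open the tub of ear tips: squeeze both orange side tabs of its blue cap inward, turn the cap anticlockwise (seen from above) until it gently meets its stop, then lift it straight off and gently stand it the right way up in the shallow grey tray. Feel your way: do not wrench the cap against its catches, hooks or stop, do not crush it, and leave the amber jar, the headset and the water bottle alone.

Things in the scene. Friction and masses are not known exactly. Their poses are not given: they have to be found in the camera images.
- tub: White round tub, 72 mm in diameter, green band, fixed on a dark 110 x 110 x 10 mm plate that is screwed to the table. Origin: centre of the plate's underside, on the table; z up along the tub's axis. Its shoulder is 60 mm above the table.
- neck_top (a point): Centre of the top of the tub's neck, inside the cap, 106 mm above the table. Neck 31 mm across, 40 mm in its lowest 16 mm. Hidden hooks under the cap free it only after an anticlockwise turn of 0.4 to 1.15 rad from its start, which differs from tub to tub and cannot be seen. An end stop follows 0.13 rad later; there, eased off it, the cap lifts freely. Lifted earlier, it catches after 2 mm.
- post_gap (a point): Middle of the pair of white stop posts on the tub's +y side (a like pair is on -y), 26 mm from the axis, 63 mm above the table. The posts rise to 66 mm above the table, 24.5 to 28 mm from the axis, one each side of the catch below a tab, 1.5 mm off it.
- cap: Blue cap, 46 mm in diameter, 50 mm tall, about 65 g, on the neck with 1 mm of sideways play. Origin: centre of its bottom rim, 61 mm above the table while on; z up, to its closed top; a white bar on top lies along x. Orange tabs on its +y and -y sides; its axes start along the tub's. It stands on its rim. It must not press on the tub with over 65 N in all, nor on the tray with over 80 N.
- left_pad (a point): Centre of the flat outer face of the orange tab on the cap's +y side, 32 mm above the cap's rim; face 22 mm wide, 26 mm high. 31 mm from the cap's axis when out (62 mm over both tabs), 26.5 mm when fully in (53 mm), 4.5 mm of travel. Its spring resists with 2 N (out) to 7 N (in). Grip with at most 40 N a side (20 is enough); closing fingers may also push the cap down.
- right_pad (a point): The same for the tab on the cap's -y side. Below each tab an 8 mm wide catch stands between the tub's posts: unless both tabs are held at least 4 mm in, the cap turns only some 4 degrees. Past 0.6 rad of turn the tabs need not be kept in.
- tray: Shallow grey square tray, 150 x 150 mm, rim 12 mm high, walls and floor 4 mm thick, fixed to the table. Origin: centre of its underside, on the table; its sides lie along its x and y axes. Empty at the start.
- amber_jar: Small loose amber jar with a white lid, 36 mm in diameter, 50 mm high, standing between tub and tray. Origin: centre of its underside.
- headset: Loose headset lying on the table, about 150 x 220 mm, up to 30 mm high: two black ear cups and a steel band. Origin: on the table amid it.
- water_bottle: Loose clear water bottle with a blue cap, 62 mm in diameter, 190 mm high, standing. Origin: centre of its underside.
Mind the look-alikes: they are no part of the job. There is more than one size of the cap; the job needs the largest.

How it is judged:
On the way, in this order (a step that is already met when the one before it is completed fails the run):
1. the cap has been turned well past its catches while still down on the neck (angle between the y axis of cap and the y axis of tub, either way round above 0.3 rad and z of cap in the frame of tub below 0.07 m and horizontal distance between cap and tub below 0.004 m), for 0.1 s.
2. the cap has been lifted clear off the neck, upright (z of cap in the frame of tub above 0.108 m and angle between cap's own z axis and vertical below 0.35 rad), for 0.1 s.
At the end, for the whole second after the job is handed in: The cap stands the right way up (within 0.1 rad) and at rest on the floor of the tray, its axis within 50 mm of the tray's centre along each of the tray's sides (x of cap in the frame of tray between -0.05 and 0.05 m and y of cap in the frame of tray between -0.05 and 0.05 m and z of cap in the frame of tray below 0.007 m and angle between cap's own z axis and vertical below 0.1 rad and linear speed of cap below 0.02 m/s); the robot touches nothing.
It fails at once if the cap is wrenched: it presses on the tub with more than 65 N (contact force between cap and tub above 65 N).
It fails at once if the cap is crushed: the fingers press on it with more than 160 N in all (contact force between the fingers and cap above 160 N).
It fails at once if the cap is banged down: it presses on the tray with more than 80 N (contact force between cap and tray above 80 N).
It fails at once if the amber jar, the headset or the water bottle is moved by more than 15 mm (distance of any of amber_jar, headset, water_bottle from where it was at the start of the episode above 0.015 m).
It also fails if it takes over 72 s, if anything falls off the work surface, if the arm or the gripper's body presses on something with over 40 N, if the wrist force passes 120 N, or if a joint passes its speed limit or range.

### The arm

A 6-joint arm with a two-finger parallel gripper is mounted at the origin on the work surface. World frame = base frame: x ahead of the robot, y to its left, z up, the work surface at z = 0. Lengths are in m, angles in rad, forces in N, time in s.
With the tool pointing down it reaches from about 0.25 to 0.85 m from the base axis. Payload 12.5 kg.
Tool frame: the origin (TCP) lies midway between the tips of the shut fingers; the grasp point (between the pads) lies behind it (grip_depth is the z of the grasp point in the tool frame, in m); z points along the fingers, y is the line along which they close (so a half turn about z gives the same grasp; the last joint's range is limited). The gripper opens to 93 mm and grips with 3 to 60 N. Pads are 15 mm wide; open, the fingers measure 128 mm over their backs; the gripper's body (75 mm by 188 mm) begins 65 mm behind the grasp point.
Start: joints at [1.118, 0.351, 1.652, -0, 1.139, -0.085], TCP at [0.198, 0.513, 0.186] pointing down, gripper open.
Joint ranges: [-2.75, 2.75], [-0.79, 2.1], [0.01, 2.65], [-1.57, 4.71], [0.07, 3.14], [-2.87, 2.87]. Speed limits (rad/s): [2.22, 2.22, 2.79, 3.14, 3.14, 3.14].

### API

Orientations are given as a 3x3 rotation matrix whose columns are the frame's x, y, z axes.
In Python, from plant import state, read_camera, camera_info, job_done, grip_depth gives the robot as it stands.
- The arm moves only by the shell command python3 -m inch 'ROWS' [FORCE]. ROWS is JSON, a list of rows, each an object with "dp": the shift along the tool's x, y, z normalised to -1 to 1, where 1 is 200 mm, a list of three; "turn": the turn, a rotation vector about the tool's x, y, z normalised to -1 to 1, where 1 is 90 degrees, a list of three; "fingers": the opening in per cent of the stroke, from 0 (shut) to 100 (fully open). A call has 1 to 12 rows; each row is the pose to reach, as a shift and turn from the pose commanded when the call began, along the tool's axes at that moment; what a row does not reach only later rows make up. A row lasts 1/12 s, in which the tool goes at most 41.7 mm and 7.16 degrees, less where a joint would pass 70% of its speed; a pose out of reach is approached as far as the arm can. A call with a number of a shift or a turn outside -1 to 1 is refused whole. A call with a gripper value outside its range is refused whole. The fingers move at their own pace and stop on an object; FORCE is the grip in N (left out, the last holds). Time passes only in rows, so rows that repeat a pose let the fingers close. It gives the time, the measured TCP pose, the force, the opening and the grip force at its end, in the units of the state.
- state(): the state, without advancing time (a new reading comes with each control period).
- read_camera(name): name is "scene" or "top" or "wrist"; returns (picture, depth): 400x640x3 uint8, red, green, blue; 400x640 float32, m along the optical axis (not along the pixel's ray), 0 where there is no reading.
- camera_info(name): a dict with "fx", "fy", "cx", "cy" (pixels), "position" and "orientation" of the camera in the world; the wrist camera has in their place "T_tool_cam" (4x4, takes a point from camera to tool coordinates, whose origin is the TCP and whose axes are the flange's). Camera axes: x right, y up, looking along -z (the intrinsics and any distortion apply to the point x, -y, -z); pixel columns grow to the right and rows downward; lengths in m; the calibration is good to about 2 mm. A picture is of the moment at which its call begins: read the wrist's pose just before it. camera_info takes no time and is no camera call.
- job_done(): hands the job in; it is judged then, once.
The state is a dict: "t": time; "joint_positions": joint angles; "qvel": joint speeds; "joint_torque": joint torques, N m; "position": TCP position; "eef_rot": TCP orientation; "wrist_force": force on the tool from outside, world axes, zero at the start; "moment": the same for the moment, N m; "gripper_width": opening from 0.0 (shut) to 1.0 (fully open); "grasp_force": force on a finger pad.
Only numpy, scipy, OpenCV 4.12 (cv2) and the standard library are available. Lean on these libraries where they do the work, as an engineer would, in place of code of your own. Each camera call takes 0.05 s, during which the arm holds its last target. There are 200 camera calls.

## Working session

There is one attempt and no reset: what is moved stays moved. The work goes in short steps, Python scripts to look and compute and a shell command to move; the robot and the scene stay as the last step left them, time stands still between calls to the robot, and variables do not carry over. Pictures are saved under pics/ and viewed, at most 10 in all, crops included, and the job is handed in when it is done.

```bash
ls; mkdir -p pics; python3 - <<'E'
from plant import *
import cv2,numpy as np
s=state();print({k:np.round(v,3).tolist() for k,v in s.items()},grip_depth)
for n in("scene","top","wrist"):
    p,d=read_camera(n);np.savez(f"pics/{n}0.npz",p=p,d=d)
    cv2.imwrite(f"pics/{n}0.png",p[:,:,::-1]);print(n,camera_info(n))
E
```

```text
pics
{'t': 0.0, 'joint_positions': [1.118, 0.351, 1.652, -0.0, 1.139, -0.085], 'qvel': [-0.001, 0.001, -0.001, 0.001, -0.001, 0.0], 'joint_torque': [0.0, -49.733, -28.525, 0.07, 0.026, -0.0], 'position': [0.198, 0.513, 0.185], 'eef_rot': [[-0.933, 0.36, -0.001], [0.36, 0.933, -0.001], [0.0, -0.001, -1.0]], 'wrist_force': [0.808, 0.649, -0.632], 'moment': [0.016, -0.041, -0.027], 'grasp_force': 0.0, 'gripper_width': 1.004} -0.0188
scene {'fx': 405.44830504639657, 'fy': 405.44830504639657, 'cx': 328.8232844792185, 'cy': 201.99368574333647, 'position': array([ 0.87264274, -0.42093044,  0.75720504]), 'orientation': array([[ 0.90558847, -0.32389254,  0.27386703],
       [ 0.42414483,  0.68652262, -0.59058264],
       [ 0.0032694 ,  0.65098412,  0.75908431]])}
top {'fx': 510.8693579380891, 'fy': 510.8693579380891, 'cx': 320.12978090462826, 'cy': 193.75292801225407, 'position': array([0.42055321, 0.068217  , 1.06978356]), 'orientation': array([[ 0.03763951,  0.97843924, -0.20307615],
       [-0.99928963,  0.03647333, -0.00948331],
       [-0.00187198,  0.20328884,  0.97911702]])}
wrist {'fx': 340.6972100461646, 'fy': 340.6972100461646, 'cx': 316.4991866377279, 'cy': 203.24248380352296, 'T_tool_cam': array([[-1.72931859e-04,  9.65035088e-01,  2.62120677e-01,
         7.13999404e-02],
       [ 9.99999983e-01,  1.52021407e-04,  1.00052634e-04,
         2.85466670e-04],
       [ 5.67063480e-05,  2.62120690e-01, -9.65035098e-01,
        -1.96906020e-01],
       [ 0.00000000e+00,  0.00000000e+00,  0.00000000e+00,
         1.00000000e+00]])}
```

View pics/top0.png

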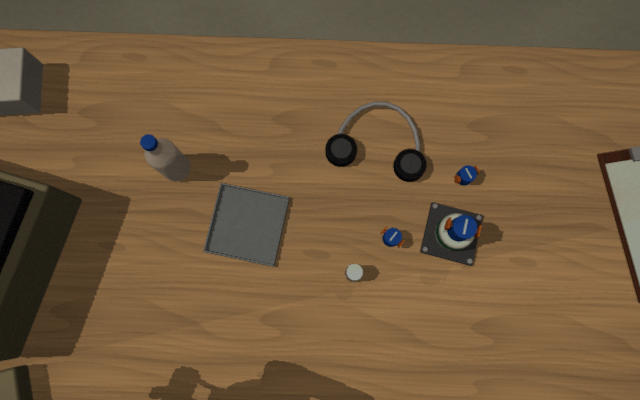

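View pics/scene0.png

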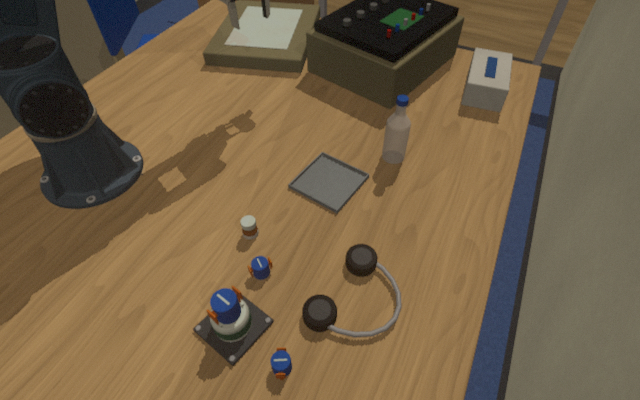

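The top view shows the tub's plate at about (452,235) with its large blue cap at (463,229), and the tray at (248,224). The jar is at (354,272), the headset around (380,140) and the bottle at (165,160). The small look-alike caps are at (392,237) and (467,175). The scene view agrees, with the cap at (226,303) and the tray at (329,182).

```bash
cat > h.py <<'E'
from plant import *
import cv2,numpy as np
def cam(n,s=None):
    c=camera_info(n)
    if 'position' in c: return c,np.array(c['position']),np.array(c['orientation'])
    T=np.array(c['T_tool_cam']);R=np.array(s['eef_rot']);return c,np.array(s['position'])+R@T[:3,3],R@T[:3,:3]
def ray(n,uv,z,s=None):
    c,p,R=cam(n,s);uv=np.atleast_2d(uv)
    d=np.c_[(uv[:,0]-c['cx'])/c['fx'],-(uv[:,1]-c['cy'])/c['fy'],-np.ones(len(uv))]@R.T
    return p+d*((z-p[2])/d[:,2])[:,None]
def masks(img,box):
    x0,y0,x1,y1=box;h=cv2.cvtColor(img,cv2.COLOR_RGB2HSV)
    k=np.zeros(img.shape[:2],bool);k[y0:y1,x0:x1]=1
    H,S,V=h[...,0].astype(int),h[...,1].astype(int),h[...,2].astype(int)
    return dict(blue=k&(H>100)&(H<130)&(S>150)&(V>60),orange=k&(H<12)&(S>180)&(V>80),white=k&(S<90)&(V>140),grey=k&(S<70)&(V>40)&(V<140),dark=k&(S<90)&(V<75))
def big(m):
    c,_=cv2.findContours(m.astype(np.uint8),0,2);return max(c,key=cv2.contourArea)
def shp(n,m,z,s=None):
    P=ray(n,big(m)[:,0,:],z,s)[:,:2].astype(np.float32)*1000
    r=cv2.minAreaRect(P);return np.round(r[0],1),np.round(r[1],1),round(r[2],1)
E
python3 - <<'E'
from h import *
p=np.load('pics/top0.npz')['p'];d=np.load('pics/top0.npz')['d']
m=masks(p,(195,175,300,275));print('tray',m['grey'].sum(),shp('top',m['grey'],.012))
m=masks(p,(415,198,490,270));print('plate',m['dark'].sum(),shp('top',m['dark']|m['grey']|m['white']|m['blue'],.01))
m=masks(p,(440,205,490,250))
top=m['blue'];u=np.argwhere(top);print('blue',len(u),u.mean(0),d[top].min())
# cap-top points by depth
def pts(n,m,d):
    c,P,R=cam(n);v,u=np.nonzero(m);z=d[v,u]
    return np.c_[(u-c['cx'])/c['fx']*z,-(v-c['cy'])/c['fy']*z,-z]@R.T+P
for n,b in(('top',(440,205,490,250)),('scene',(200,280,255,330))):
    f=np.load(f'pics/{n}0.npz');mm=masks(f['p'],b)
    for k in('blue','orange','white'):
        q=pts(n,mm[k],f['d']);
        if k!='orange': q=q[q[:,2]>.105]
        print(n,k,len(q),np.round(q.mean(0)*1000,1),q[:,2].max())
        xy=q[:,:2]-q[:,:2].mean(0);w,V=np.linalg.eigh(xy.T@xy);print('  dir deg',np.degrees(np.arctan2(*V[::-1,1])),np.ptp(xy,axis=0), (q[:,:2].max(0)+q[:,:2].min(0))/2)
for nm,uv,z in(('jar',(354,272),.05),('smallcap',(392,237),.03),('smallcap2',(467,175),.03),('hs1',(341,150),.03),('hs2',(409,165),.03),('bot',(150,142),.19)):print(nm,ray('top',uv,z))
E
```

```text
tray 5075 (array([570.6, 230. ]), array([149.7, 149.4]), 80.3)
plate 1495 (array([ 566.6, -197.7]), array([109.7, 109.2]), 77.0)
blue 435 [226.86206897 463.40689655] 0.0
top blue 393 [ 564.8 -193.8  125.3] 1.0697835573167296
  dir deg 118.63838516862386 [0.16839961 0.28844305] [ 0.50475301 -0.07600453]
top orange 50 [ 566.6 -174.4  119.2] 1.0697835573167296
  dir deg 113.19835764204657 [0.1615782  0.29509969] [ 0.50134231 -0.07933285]
top white 16 [ 568.5 -195.2  110.9] 0.11368323360654287
  dir deg -140.72512084572725 [0.03074462 0.02735004] [ 0.56898536 -0.18714666]
scene blue 371 [ 570.2 -201.4  114.2] 0.7572050382987731
  dir deg 143.49792186651234 [0.32532491 0.24270313] [ 0.70998028 -0.29957887]
scene orange 28 [ 570.6 -201.8   93.3] 0.1066001492776848
  dir deg 76.86487150587621 [0.02954349 0.05952363] [ 0.56782836 -0.2010859 ]
scene white 37 [ 566.6 -198.4  111.9] 0.11514059766745754
  dir deg 166.02565325063912 [0.0274483  0.00843377] [ 0.56617826 -0.1982554 ]
jar [[0.47678124 0.00528133 0.05      ]]
smallcap [[ 0.55153714 -0.07178544  0.03      ]]
smallcap2 [[ 0.68773481 -0.22746825  0.03      ]]
hs1 [[0.73235467 0.03771235 0.03      ]]
hs2 [[ 0.70487432 -0.10611746  0.03      ]]
bot [[0.68659243 0.38596577 0.19      ]]
```

```bash
python3 - <<'E'
from h import *
a=np.load('pics/top0.npz')['p'][195:275,415:500,::-1]
cv2.imwrite('pics/c1.png',cv2.resize(a,None,fx=7,fy=7,interpolation=cv2.INTER_CUBIC))
E
```

```text
(no output)
```

View pics/c1.png

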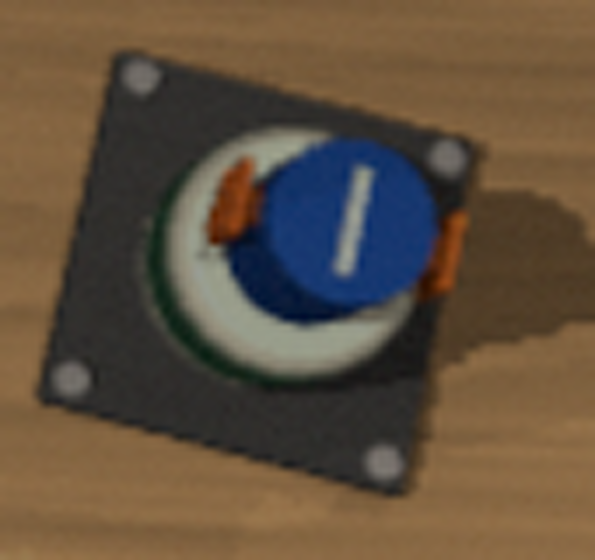

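The close crop shows the cap sitting on the tub with its tabs on the left and right, and the white bar at about (352,220). The tub is at about (566,-198) mm with its x axis at -13°, and the tray is at (571,230) mm. For J6 range, I'll approach with tool y at -103°.

```bash
cat >> h.py <<'E'
def go(x,y,z,ang=None):
    s=state();R=np.array(s['eef_rot']);print('t',round(s['t'],2),'dp',np.round(R.T@(np.array([x,y,z])-s['position'])/.2,3).tolist(),end=' ')
    a=np.degrees(np.arctan2(R[1,1],R[0,1]))
    if ang is not None:
        from scipy.spatial.transform import Rotation as Ro
        t=np.radians(ang);T=np.c_[[np.sin(t),-np.cos(t),0],[np.cos(t),np.sin(t),0],[0,0,-1]]
        print('turn',np.round(Ro.from_matrix(R.T@T).as_rotvec()/(np.pi/2),3).tolist(),end=' ')
    print('ang',round(a,1),'pos',np.round(s['position'],4),'F',np.round(s['wrist_force'],1),'M',np.round(s['moment'],2),'w',round(s['gripper_width'],3),'g',round(s['grasp_force'],1),'q6',round(s['joint_positions'][5],2))
E
python3 -m inch '[{"dp":[-1,-0.885,-0.2],"turn":[0,0,0.65],"fingers":100},{"dp":[-1,-0.885,-0.2],"turn":[0,0,0.65],"fingers":100},{"dp":[-1,-0.885,-0.2],"turn":[0,0,0.65],"fingers":100},{"dp":[-1,-0.885,-0.2],"turn":[0,0,0.65],"fingers":100},{"dp":[-1,-0.885,-0.2],"turn":[0,0,0.65],"fingers":100},{"dp":[-1,-0.885,-0.2],"turn":[0,0,0.65],"fingers":100},{"dp":[-1,-0.885,-0.2],"turn":[0,0,0.65],"fingers":100},{"dp":[-1,-0.885,-0.2],"turn":[0,0,0.65],"fingers":100},{"dp":[-1,-0.885,-0.2],"turn":[0,0,0.65],"fingers":100}]' 20
python3 -c "from h import *;go(.5665,-.198,.2,-103)"
```

```text
t: 0.9
position: [0.3213, 0.2753, 0.226]
eef_rot: [[-0.173, 0.985, 0.0], [0.985, 0.173, 0.0], [0.0, 0.0, -1.0]]
wrist_force: [0.2, -0.3, 0.6]
gripper_width: 1.001
grasp_force: 0.0
t 0.9 dp [-2.543, 0.799, 0.13] Traceback (most recent call last):
  File "<string>", line 1, in <module>
    from h import *;go(.5665,-.198,.2,-103)
                    ~~^^^^^^^^^^^^^^^^^^^^^
  File "h.py", line 27, in go
    print('turn',np.round(Ro.from_matrix(R.T@T).as_rotvec()/(np.pi/2),3).tolist(),end=' ')
                          ~~~~~~~~~~~~~~^^^^^^^
  File "scipy/spatial/transform/_rotation.pyx", line 1143, in scipy.spatial.transform._rotation.Rotation.from_matrix
ValueError: Non-positive determinant (left-handed or null coordinate frame) in rotation matrix 0: [[ 3.89967243e-01 -9.20828701e-01 -2.28517623e-04]
 [-9.20828675e-01 -3.89967122e-01 -4.41602497e-04]
 [-3.17525894e-04 -3.82636088e-04  9.99999876e-01]].
```

```bash
sed -i 's/np.c_\[\[np.sin(t),-np.cos(t),0\]/np.c_[[-np.sin(t),np.cos(t),0]/' h.py
python3 -m inch '[{"dp":[-1,0.4,0],"turn":[0,0,0.75],"fingers":100},{"dp":[-1,0.4,0],"turn":[0,0,0.75],"fingers":100},{"dp":[-1,0.4,0],"turn":[0,0,0.75],"fingers":100},{"dp":[-1,0.4,0],"turn":[0,0,0.75],"fingers":100},{"dp":[-1,0.4,0],"turn":[0,0,0.75],"fingers":100},{"dp":[-1,0.4,0],"turn":[0,0,0.75],"fingers":100},{"dp":[-1,0.4,0],"turn":[0,0,0.75],"fingers":100},{"dp":[-1,0.4,0],"turn":[0,0,0.75],"fingers":100},{"dp":[-1,0.4,0],"turn":[0,0,0.75],"fingers":100},{"dp":[-1,0.4,0],"turn":[0,0,0.75],"fingers":100}]' >/dev/null
python3 -c "from h import *;go(.5665,-.198,.2,-103)"
```

```text
t 1.73 dp [-0.24, 1.584, 0.127] turn [-0.0, 0.0, 0.508] ang -57.2 pos [0.4355 0.0945 0.2255] F [0.5 0.9 0. ] M [0.01 0.19 0.03] w 1.0 g 0.0 q6 1.11
```

```bash
python3 -m inch '[{"dp":[-0.2,1,0.05],"turn":[0,0,0.508],"fingers":100},{"dp":[-0.2,1,0.05],"turn":[0,0,0.508],"fingers":100},{"dp":[-0.2,1,0.05],"turn":[0,0,0.508],"fingers":100},{"dp":[-0.2,1,0.05],"turn":[0,0,0.508],"fingers":100},{"dp":[-0.2,1,0.05],"turn":[0,0,0.508],"fingers":100},{"dp":[-0.2,1,0.05],"turn":[0,0,0.508],"fingers":100},{"dp":[-0.2,1,0.05],"turn":[0,0,0.508],"fingers":100}]' >/dev/null
python3 -c "from h import *;go(.5665,-.198,.2,-103)"
```

```text
t 2.32 dp [0.385, 0.43, 0.074] turn [-0.0, 0.001, -0.001] ang -103.1 pos [ 0.5111 -0.0968  0.2149] F [0.  0.9 0.1] M [-0.03  0.18 -0.01] w 0.998 g 0.0 q6 1.52
```

```bash
python3 -m inch '[{"dp":[0.385,0.43,0.07],"turn":[0,0,0],"fingers":100},{"dp":[0.385,0.43,0.07],"turn":[0,0,0],"fingers":100},{"dp":[0.385,0.43,0.07],"turn":[0,0,0],"fingers":100},{"dp":[0.385,0.43,0.07],"turn":[0,0,0],"fingers":100},{"dp":[0.385,0.43,0.07],"turn":[0,0,0],"fingers":100},{"dp":[0.385,0.43,0.07],"turn":[0,0,0],"fingers":100}]' >/dev/null
python3 - <<'E'
from h import *
s=state();go(.5665,-.198,.2,-103)
p,d=read_camera('wrist');cv2.imwrite('pics/w1.png',p[:,:,::-1]);np.savez('pics/w1.npz',p=p,d=d)
m=masks(p,(150,50,500,390))
for k in('blue','orange','white'):
    if m[k].any():
        print(k,m[k].sum(),shp('wrist',m[k],.111,s))
        c,P,R=cam('wrist',s);v,u=np.nonzero(m[k]);z=d[v,u];q=np.c_[(u-c['cx'])/c['fx']*z,-(v-c['cy'])/c['fy']*z,-z]@R.T+P
        q=q[(z>0)&(q[:,2]>.108)]
        if len(q)>5:print('  3d',len(q),np.round(cv2.minAreaRect((q[:,:2]*1000).astype(np.float32))[0],1),cv2.minAreaRect((q[:,:2]*1000).astype(np.float32))[1:])
o=m['orange'].astype(np.uint8)
n,l,st,ce=cv2.connectedComponentsWithStats(o)
for i in range(1,n):
    if st[i,4]>30:print(st[i],ray('wrist',ce[i],.1,s))
E
```

```text
t 2.82 dp [0.002, 0.012, 0.007] turn [-0.0, 0.001, 0.004] ang -102.7 pos [ 0.5666 -0.1955  0.2014] F [-0.5 -0.5 -1. ] M [-0.02  0.16  0.01] w 1.001 g 0.0 q6 1.38
blue 598 (array([ 571.9, -211. ]), array([17.7, 26.6]), 79.5)
  3d 566 [ 573.5 -198.2] ((42.235069274902344, 34.47389221191406), 89.4861068725586)
orange 55 (array([ 578. , -170.9]), array([ 1.7, 19.6]), 76.0)
white 1683 (array([ 594.8, -202.6]), array([55.6, 29. ]), 77.3)
  3d 242 [ 564.6 -197.7] ((30.872434616088867, 35.075931549072266), 31.998762130737305)
[285 181   3  23  37] [[ 0.57417805 -0.16939142  0.1       ]]
```

View pics/w1.png

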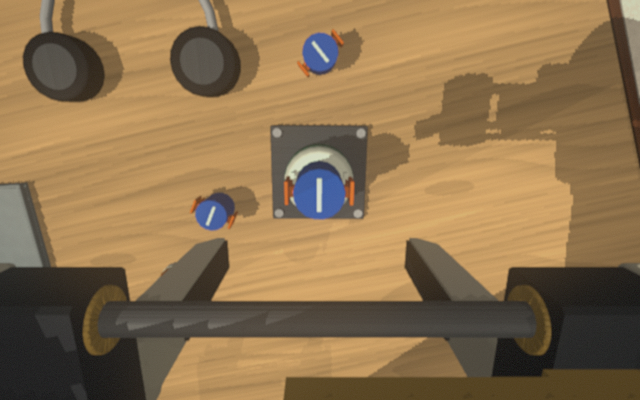

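The wrist view shows the cap top at about (319,192), its bar vertical and its tabs at x≈288 and x≈350. It is centred between the fingers and aligned with them. I'll locate its centre more precisely using looser masks.

```bash
python3 - <<'E'
from h import *
s=state();p=np.load('pics/w1.npz')['p'];h=cv2.cvtColor(p,cv2.COLOR_RGB2HSV).astype(int)
H,S,V=h[...,0],h[...,1],h[...,2]
k=np.zeros(H.shape,bool);k[150:225,270:370]=1
b=k&(H>100)&(H<130)&(S>100);c=cv2.convexHull(big(b));print(cv2.minEnclosingCircle(c),cv2.boundingRect(c))
w=k&(S<60)&(V>130);w[:178]=0;w[:,300:340]&=True;w[:,:305]=0;w[:,335:]=0
r=cv2.minAreaRect(big(w));print('bar',r,ray('wrist',r[0],.112,s))
P=ray('wrist',c[:,0,:],.111,s)[:,:2].astype(np.float32);print(cv2.fitEllipse(P*1000),cv2.minEnclosingCircle(P*1000))
o=k&((H<14)|(H>175))&(S>170)&(V>90)
n,l,st,ce=cv2.connectedComponentsWithStats(o.astype(np.uint8))
for i in range(1,n):
    if st[i,4]>30:print(st[i],ray('wrist',ce[i],.1,s))
D=np.zeros(H.shape,bool);D[115:230,260:380]=1
D&=(S<90)|b;r=cv2.minAreaRect(ray('wrist',big(D)[:,0,:],.01,s)[:,:2].astype(np.float32)*1000);print('plate',r)
E
```

```text
((318.6335754394531, 193.110107421875), 26.043006896972656) (294, 168, 51, 50)
bar ((318.5, 194.5), (33.0, 5.0), 90.0) [[ 0.56987501 -0.1976787   0.112     ]]
((570.2320556640625, -197.97898864746094), (44.26700210571289, 45.636775970458984), 82.98969268798828) ((570.1817626953125, -197.68283081054688), 22.99534034729004)
[284 181   8  24  89] [[ 0.57562673 -0.16983636  0.1       ]]
[346 181   8  24 116] [[ 0.56290969 -0.2257281   0.1       ]]
plate ((569.4359130859375, -198.06179809570312), (108.4574203491211, 109.87383270263672), 77.08740997314453)
```

```bash
python3 -c "from h import *;go(.5685,-.198,.13,-103)"
```

```text
t 2.87 dp [0.013, 0.011, 0.359] turn [-0.0, 0.0, 0.004] ang -102.6 pos [ 0.5666 -0.1953  0.2017] F [ 0.2 -0.2  0.7] M [ 0.05  0.16 -0.02] w 1.004 g 0.0 q6 1.38
```

```bash
python3 -m inch '[{"dp":[0.013,0.011,0.3],"turn":[0,0,0.004],"fingers":100},{"dp":[0.013,0.011,0.36],"turn":[0,0,0.004],"fingers":100},{"dp":[0.013,0.011,0.36],"turn":[0,0,0.004],"fingers":100},{"dp":[0.013,0.011,0.36],"turn":[0,0,0.004],"fingers":100},{"dp":[0.013,0.011,0.36],"turn":[0,0,0.004],"fingers":100}]' >/dev/null
python3 - <<'E'
from h import *
go(.5685,-.198,.076,-103);s=state()
p,d=read_camera('wrist');cv2.imwrite('pics/w2.png',p[:,:,::-1])
h=cv2.cvtColor(p,cv2.COLOR_RGB2HSV).astype(int);H,S,V=h[...,0],h[...,1],h[...,2]
b=(H>100)&(H<130)&(S>100);b[:,:240]=0;b[:,400:]=0
c=cv2.convexHull(big(b));print(cv2.boundingRect(c));P=ray('wrist',c[:,0,:],.111,s)[:,:2].astype(np.float32)*1000;print(cv2.fitEllipse(P),cv2.minEnclosingCircle(P))
E
```

```text
t 3.28 dp [-0.008, -0.004, 0.28] turn [0.0, -0.002, -0.001] ang -103.1 pos [ 0.5697 -0.199   0.132 ] F [ 0.8 -0.5 -0. ] M [0.02 0.16 0.01] w 0.999 g 0.0 q6 1.39
(283, 192, 65, 62)
((570.5618286132812, -198.22000122070312), (44.146724700927734, 44.73621368408203), 155.3853759765625) ((570.8056030273438, -198.3181610107422), 22.721269607543945)
```

View pics/w2.png

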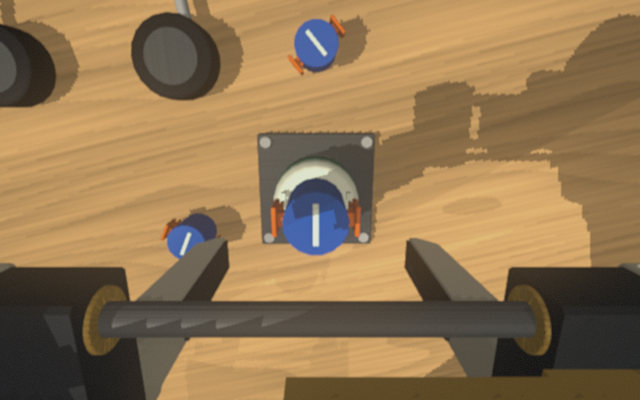

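The closer wrist view shows the cap at about (315,217), centred between the fingers to within 1 mm. The shadow of the gripper falls beside it, and the look-alike at (185,240) is out of the way. Descending.

```bash
python3 -m inch '[{"dp":[-0.002,-0.004,0.1],"turn":[0,-0.001,0],"fingers":100},{"dp":[-0.002,-0.004,0.2],"turn":[0,-0.001,0],"fingers":100},{"dp":[-0.002,-0.004,0.28],"turn":[0,-0.001,0],"fingers":100},{"dp":[-0.002,-0.004,0.28],"turn":[0,-0.001,0],"fingers":100},{"dp":[-0.002,-0.004,0.28],"turn":[0,-0.001,0],"fingers":100}]' 8 >/dev/null
python3 -c "from h import *;go(.569,-.1982,.076,-103)"
python3 -m inch '[{"dp":[0,0,0],"turn":[0,0,0],"fingers":70},{"dp":[0,0,0],"turn":[0,0,0],"fingers":70},{"dp":[0,0,0],"turn":[0,0,0],"fingers":70},{"dp":[0,0,0],"turn":[0,0,0],"fingers":70},{"dp":[0,0,0],"turn":[0,0,0],"fingers":68},{"dp":[0,0,0],"turn":[0,0,0],"fingers":68}]' 8 >/dev/null
python3 -c "from h import *;go(.569,-.1982,.076,-103)"
```

```text
t 3.75 dp [-0.001, -0.001, -0.004] turn [0.0, 0.0, -0.002] ang -103.1 pos [ 0.5692 -0.1985  0.0752] F [-0.4 -1.2  0.8] M [ 0.    0.13 -0.05] w 0.999 g 0.0 q6 1.39
t 4.25 dp [0.001, -0.002, -0.01] turn [0.0, 0.001, -0.002] ang -103.1 pos [ 0.5687 -0.1985  0.0741] F [-0.5  0.1  0.9] M [0.01 0.19 0.01] w 0.681 g 0.0 q6 1.39
```

```bash
python3 -m inch '[{"dp":[0,0,0],"turn":[0,0,0],"fingers":62},{"dp":[0,0,0],"turn":[0,0,0],"fingers":62},{"dp":[0,0,0],"turn":[0,0,0],"fingers":62},{"dp":[0,0,0],"turn":[0,0,0],"fingers":62}]' 10 >/dev/null
python3 -c "from h import *;go(.569,-.1982,.076,-103)"
python3 -m inch '[{"dp":[0,0,0],"turn":[0,0,0],"fingers":50},{"dp":[0,0,0],"turn":[0,0,0],"fingers":50},{"dp":[0,0,0],"turn":[0,0,0],"fingers":50},{"dp":[0,0,0],"turn":[0,0,0],"fingers":50},{"dp":[0,0,0],"turn":[0,0,0],"fingers":50}]' 10 >/dev/null
python3 -c "from h import *;go(.569,-.1982,.076,-103)"
```

```text
t 4.58 dp [0.002, -0.002, -0.011] turn [-0.0, 0.001, -0.002] ang -103.2 pos [ 0.5686 -0.1985  0.0738] F [ 0.2 -0.6 -0.6] M [ 0.05  0.17 -0.01] w 0.62 g 0.0 q6 1.39
t 5.0 dp [0.002, -0.002, -0.011] turn [-0.0, 0.001, -0.002] ang -103.2 pos [ 0.5686 -0.1984  0.0738] F [0.1 1.2 0.7] M [ 0.04  0.11 -0.02] w 0.501 g 0.2 q6 1.39
```

```bash
python3 - <<'E'
from h import *
a,_=read_camera('scene');b,_=read_camera('wrist')
x=cv2.resize(a[250:350,150:290,::-1],(400,286),interpolation=cv2.INTER_CUBIC);y=cv2.resize(b[150:400,120:520,::-1],(400,250))
cv2.imwrite('pics/c2.png',np.vstack([x,y]))
E
```

```text
(no output)
```

View pics/c2.png

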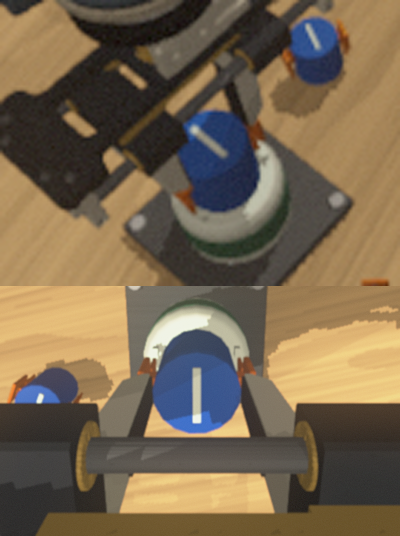

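The scene crop (top) shows the fingers alongside the tabs. The wrist crop (bottom) shows both fingers just about touching the tabs, at (150,368) and (248,368). The opening scale evidently isn't linear in mm, so I'll keep closing gently.

```bash
python3 -m inch '[{"dp":[0,0,0],"turn":[0,0,0],"fingers":46},{"dp":[0,0,0],"turn":[0,0,0],"fingers":46},{"dp":[0,0,0],"turn":[0,0,0],"fingers":46}]' 10 >/dev/null
python3 -c "from h import *;go(.569,-.1982,.076,-103)"
python3 -m inch '[{"dp":[0,0,0],"turn":[0,0,0],"fingers":40},{"dp":[0,0,0],"turn":[0,0,0],"fingers":40},{"dp":[0,0,0],"turn":[0,0,0],"fingers":40},{"dp":[0,0,0],"turn":[0,0,0],"fingers":40}]' 10 >/dev/null
python3 -c "from h import *;go(.569,-.1982,.076,-103)"
```

```text
t 5.35 dp [0.002, -0.002, -0.011] turn [0.0, 0.001, -0.002] ang -103.2 pos [ 0.5686 -0.1985  0.0738] F [-0.5  1.3 -0.2] M [ 0.09  0.17 -0.01] w 0.493 g 10.0 q6 1.39
t 5.68 dp [0.002, -0.002, -0.011] turn [-0.0, 0.001, -0.002] ang -103.2 pos [ 0.5686 -0.1985  0.0738] F [-0.4  0.7  0.8] M [ 0.11  0.15 -0.02] w 0.491 g 10.0 q6 1.39
```

```bash
python3 -m inch '[{"dp":[0,0,0],"turn":[0,0,0],"fingers":20},{"dp":[0,0,0],"turn":[0,0,0],"fingers":20},{"dp":[0,0,0],"turn":[0,0,0],"fingers":20},{"dp":[0,0,0],"turn":[0,0,0],"fingers":20}]' 20 >/dev/null
python3 - <<'E'
from h import *
go(.569,-.1982,.076,-103)
b,_=read_camera('wrist')
cv2.imwrite('pics/c3.png',cv2.resize(b[170:330,220:410,::-1],(760,640))[:600])
E
```

```text
t 6.02 dp [0.002, -0.002, -0.011] turn [0.0, 0.001, -0.002] ang -103.2 pos [ 0.5686 -0.1985  0.0739] F [-0.5  0.5 -0.4] M [-0.02  0.17  0.03] w 0.486 g 20.0 q6 1.39
```

View pics/c3.png

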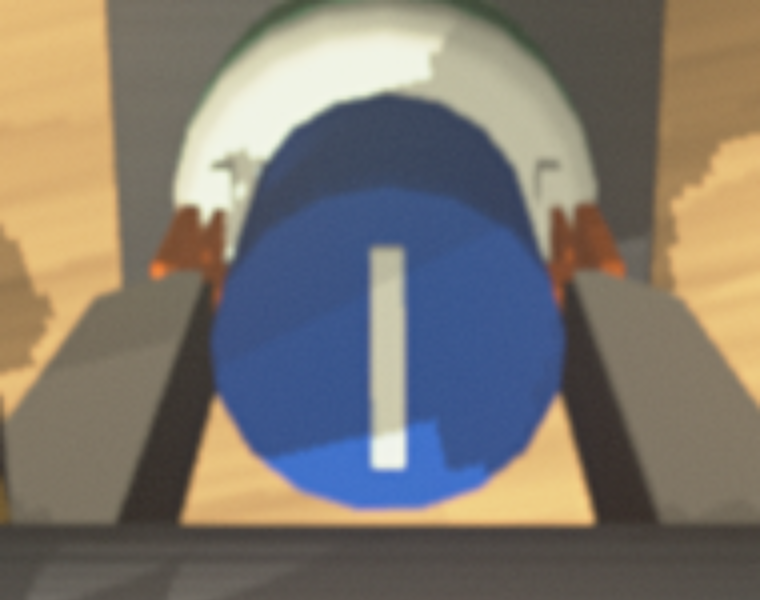

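The crop shows the orange tabs, at (185,240) and (590,240), still out beyond the fingers' inner faces. So the fingers are on the 46 mm body, not on the tabs. I'll use the wrist depth to find where the fingertips really are.

```bash
python3 - <<'E'
from h import *
s=state();p,d=read_camera('wrist');c,P,R=cam('wrist',s)
def w(u,v):
    z=d[v,u];return np.r_[(u-c['cx'])/c['fx']*z,-(v-c['cy'])/c['fy']*z,-z]
T=np.array(c['T_tool_cam'])
for col in(252,256,260,264,268,272):
  print(col)
  for r in range(224,300,6):
    q=w(col,r);print('   ',r,p[r,col],'tool',np.round((T[:3,:3]@q+T[:3,3])*1000),'wz',np.round((R@q+P)[2]*1000))
  
for r in(190,200,250):q=w(316,r);print(r,np.round((T[:3,:3]@q+T[:3,3])*1000),np.round((R@q+P)*1000))
E
```

```text
252
    224 [114 109  97] tool [-15. -53.  66.] wz 8.0
    230 [108 103  95] tool [-20. -53.  65.] wz 9.0
    236 [109 105  95] tool [-25. -53.  66.] wz 8.0
    242 [118 110  92] tool [ 10. -33. -37.] wz 111.0
    248 [121 111  94] tool [ 10. -31. -45.] wz 119.0
    254 [117 109  92] tool [ 10. -30. -52.] wz 126.0
    260 [129 120 101] tool [ 10. -29. -58.] wz 132.0
    266 [128 119 103] tool [ 10. -28. -64.] wz 138.0
    272 [126 116  99] tool [ 10. -26. -70.] wz 144.0
    278 [129 119 103] tool [ 10. -26. -75.] wz 149.0
    284 [127 118 100] tool [ 11. -25. -80.] wz 154.0
    290 [100  93  80] tool [  9. -24. -81.] wz 155.0
    296 [55 48 44] tool [  9. -24. -86.] wz 160.0
256
    224 [112 108  97] tool [-15. -49.  66.] wz 8.0
    230 [113 108  98] tool [-20. -50.  66.] wz 8.0
    236 [114 106  95] tool [-25. -50.  66.] wz 8.0
    242 [118 111  94] tool [ 10. -31. -37.] wz 111.0
    248 [116 109  93] tool [ 11. -29. -45.] wz 119.0
    254 [117 108  92] tool [ 10. -28. -52.] wz 126.0
    260 [128 119 103] tool [ 10. -27. -59.] wz 132.0
    266 [127 119 101] tool [ 11. -26. -65.] wz 
[... 2360 characters left out ...]
. -27.  -2.] wz 76.0
    236 [127  78  51] tool [  5. -26. -14.] wz 88.0
    242 [75 62 49] tool [  8. -23. -32.] wz 106.0
    248 [68 59 52] tool [  6. -23. -35.] wz 108.0
    254 [60 63 78] tool [  3. -23. -36.] wz 110.0
    260 [62 59 66] tool [  0. -23. -37.] wz 110.0
    266 [58 53 50] tool [ -3. -23. -37.] wz 111.0
    272 [140 112  77] tool [ -6. -23. -38.] wz 112.0
    278 [227 182 120] tool [-68. -39.  75.] wz -1.0
    284 [233 194 127] tool [-74. -40.  76.] wz -2.0
    290 [229 189 124] tool [-80. -40.  74.] wz -0.0
    296 [219 177 116] tool [-86. -40.  75.] wz -1.0
190 [25. -0. 14.] [ 593. -204.   59.]
200 [23. -0. -4.] [ 592. -203.   78.]
250 [  6.  -0. -37.] [ 574. -199.  111.]
```

The depth shows the fingertips about 33 mm behind the TCP at this opening, at z≈107, so they grip above the tabs. I'll open, measure the tips and the gripper's crossbar, then lower.

```bash
python3 -m inch '[{"dp":[0,0,0],"turn":[0,0,0],"fingers":80},{"dp":[0,0,0],"turn":[0,0,0],"fingers":80},{"dp":[0,0,0],"turn":[0,0,0],"fingers":80},{"dp":[0,0,0],"turn":[0,0,0],"fingers":80},{"dp":[0,0,0],"turn":[0,0,0],"fingers":80}]' 8 >/dev/null
cat >> h.py <<'E'
def tips():
    s=state();p,d=read_camera('wrist');c,P,R=cam('wrist',s);T=np.array(c['T_tool_cam'])
    v,u=np.mgrid[0:400,0:640];q=np.stack([(u-c['cx'])/c['fx']*d,-(v-c['cy'])/c['fy']*d,-d],-1)@T[:3,:3].T+T[:3,3]
    S=cv2.cvtColor(p,cv2.COLOR_RGB2HSV)[...,1]
    for sg in(-1,1):
        m=(S<90)&(q[...,1]*sg>.02)&(q[...,1]*sg<.065)&(abs(q[...,0])<.014)&(q[...,2]>-.12)&(q[...,2]<.005)&(d>0)
        a=q[m]*1000;z=np.percentile(a[:,2],99.5);b=a[a[:,2]>z-6];print('tip z',z.round(1),'world',round(s['position'][2]*1000-z,1),'y',np.abs(b[:,1]).min().round(1),'x',np.percentile(b[:,0],[2,98]).round(1),len(a))
    print('bar',np.round(q[316:324:4,316]*1000))
    return p,d
E
python3 -c "from h import *;go(.569,-.1982,.076,-103);tips()"
```

```text
t 6.53 dp [0.002, -0.002, -0.011] turn [0.0, 0.001, -0.002] ang -103.2 pos [ 0.5686 -0.1985  0.0739] F [ 0.2 -0.4 -0.1] M [ 0.01  0.14 -0.02] w 0.778 g 0.0 q6 1.39
tip z -17.6 world 91.5 y 20.0 x [ 4.9 11.8] 4651
tip z -25.0 world 98.8 y 20.0 x [-9.6 11.6] 4114
bar [[  30.   -0. -131.]
 [  30.   -0. -132.]]
```

```bash
python3 -m inch '[{"dp":[0,0,0.06],"turn":[0,0,0],"fingers":80},{"dp":[0,0,0.12],"turn":[0,0,0],"fingers":80},{"dp":[0,0,0.12],"turn":[0,0,0],"fingers":80},{"dp":[0,0,0.12],"turn":[0,0,0],"fingers":80}]' 8 >/dev/null
python3 - <<'E'
from h import *
go(.569,-.1982,.049,-103);p,d=tips()
cv2.imwrite('pics/c4.png',cv2.resize(p[150:310,200:430,::-1],(800,556)))
E
```

```text
t 6.92 dp [0.006, -0.001, -0.003] turn [-0.0, 0.003, -0.002] ang -103.2 pos [ 0.5678 -0.1981  0.0485] F [ 0.5  0.1 -0.2] M [-0.03  0.16  0.03] w 0.801 g 0.0 q6 1.39
tip z -5.6 world 54.1 y 20.0 x [-2.9 13.7] 5229
tip z -5.7 world 54.2 y 20.4 x [-2.7 13.8] 4798
bar [[  31.   -0. -132.]
 [  31.   -0. -133.]]
```

View pics/c4.png

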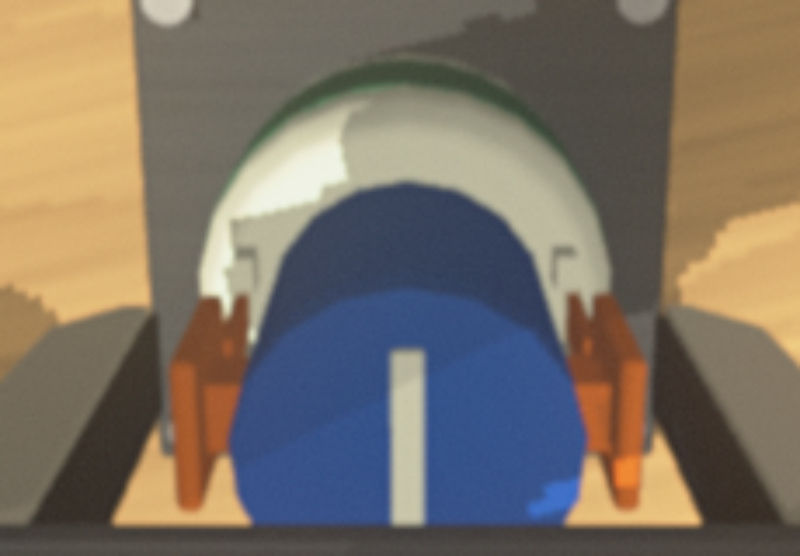

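The crop shows both orange tabs now between the fingers at tab height, centred (fingers at x≈155 and 660, cap at 407). Closing gently.

```bash
python3 -m inch '[{"dp":[0,0,0],"turn":[0,0,0],"fingers":69},{"dp":[0,0,0],"turn":[0,0,0],"fingers":66},{"dp":[0,0,0],"turn":[0,0,0],"fingers":64},{"dp":[0,0,0],"turn":[0,0,0],"fingers":62},{"dp":[0,0,0],"turn":[0,0,0],"fingers":61}]' 10 >/dev/null
python3 -c "from h import *;go(.569,-.1982,.049,-103)"
python3 -m inch '[{"dp":[0,0,0],"turn":[0,0,0],"fingers":58},{"dp":[0,0,0],"turn":[0,0,0],"fingers":54},{"dp":[0,0,0],"turn":[0,0,0],"fingers":50},{"dp":[0,0,0],"turn":[0,0,0],"fingers":50}]' 12 >/dev/null
python3 -c "from h import *;go(.569,-.1982,.049,-103)"
```

```text
t 7.38 dp [0.001, -0.002, 0.006] turn [0.0, 0.001, -0.002] ang -103.2 pos [ 0.5688 -0.1985  0.0502] F [0.5 0.1 2.3] M [-0.01  0.23 -0.01] w 0.616 g 4.7 q6 1.39
t 7.72 dp [0.001, -0.002, 0.006] turn [0.0, 0.001, -0.002] ang -103.2 pos [ 0.5688 -0.1985  0.0503] F [-1.1 -0.2  5. ] M [ 0.1   0.28 -0.01] w 0.562 g 12.0 q6 1.39
```

Both tabs are fully in (53 mm). I'll firm the grip to 20 N and start the anticlockwise turn, which is negative about tool z.

```bash
python3 -m inch '[{"dp":[0,0,0],"turn":[0,0,0],"fingers":45},{"dp":[0,0,0],"turn":[0,0,0],"fingers":45},{"dp":[0,0,0],"turn":[0,0,0],"fingers":45}]' 20 >/dev/null
python3 -c "from h import *;go(.569,-.1982,.049,-103)"
python3 -m inch '[{"dp":[0,0,0],"turn":[0,0,-0.02],"fingers":45},{"dp":[0,0,0],"turn":[0,0,-0.04],"fingers":45},{"dp":[0,0,0],"turn":[0,0,-0.06],"fingers":45},{"dp":[0,0,0],"turn":[0,0,-0.08],"fingers":45},{"dp":[0,0,0],"turn":[0,0,-0.08],"fingers":45}]' >/dev/null
python3 -c "from h import *;go(.569,-.1982,.049,-103)"
```

```text
t 7.97 dp [0.0, -0.002, 0.007] turn [0.0, 0.001, -0.002] ang -103.2 pos [ 0.5688 -0.1985  0.0504] F [-1.   0.4  6.1] M [ 0.14  0.37 -0.01] w 0.559 g 20.0 q6 1.39
t 8.38 dp [-0.001, -0.002, 0.007] turn [0.0, 0.0, 0.08] ang -95.8 pos [ 0.5691 -0.1986  0.0504] F [-0.7  0.3  6.5] M [0.03 0.18 0.06] w 0.557 g 20.0 q6 1.26
```

```bash
python3 -m inch '[{"dp":[0,0,0],"turn":[0,0,-0.02],"fingers":45},{"dp":[0,0,0],"turn":[0,0,-0.04],"fingers":45},{"dp":[0,0,0],"turn":[0,0,-0.06],"fingers":45},{"dp":[0,0,0],"turn":[0,0,-0.08],"fingers":45},{"dp":[0,0,0],"turn":[0,0,-0.1],"fingers":45},{"dp":[0,0,0],"turn":[0,0,-0.12],"fingers":45},{"dp":[0,0,0],"turn":[0,0,-0.14],"fingers":45},{"dp":[0,0,0],"turn":[0,0,-0.14],"fingers":45}]' >/dev/null
python3 -c "from h import *;go(.569,-.1982,.049,-103)"
python3 -m inch '[{"dp":[0,0,0],"turn":[0,0,-0.02],"fingers":45},{"dp":[0,0,0],"turn":[0,0,-0.04],"fingers":45},{"dp":[0,0,0],"turn":[0,0,-0.06],"fingers":45},{"dp":[0,0,0],"turn":[0,0,-0.08],"fingers":45},{"dp":[0,0,0],"turn":[0,0,-0.08],"fingers":45}]' >/dev/null
python3 -c "from h import *;go(.569,-.1982,.049,-103)"
```

```text
t 9.05 dp [-0.0, -0.002, 0.007] turn [0.0, 0.0, 0.22] ang -83.2 pos [ 0.5691 -0.1987  0.0504] F [-0.4 -0.3  5. ] M [0.01 0.2  0.06] w 0.559 g 20.0 q6 1.04
t 9.47 dp [0.0, -0.002, 0.007] turn [0.0, 0.0, 0.299] ang -76.0 pos [ 0.5691 -0.1986  0.0504] F [0.7 0.1 5.7] M [ 0.04  0.11 -0.  ] w 0.561 g 20.0 q6 0.91
```

```bash
cat > chk.py <<'E'
from h import *
import sys
go(.569,-.1982,.049,-103);s=state();sys.exit(abs(s['moment'][2])>.2)
E
R='python3 -m inch'
python3 -m inch '[{"dp":[0,0,0],"turn":[0,0,-0.02],"fingers":45},{"dp":[0,0,0],"turn":[0,0,-0.04],"fingers":45},{"dp":[0,0,0],"turn":[0,0,-0.04],"fingers":45}]' >/dev/null && python3 chk.py && python3 -m inch '[{"dp":[0,0,0],"turn":[0,0,-0.02],"fingers":45},{"dp":[0,0,0],"turn":[0,0,-0.04],"fingers":45},{"dp":[0,0,0],"turn":[0,0,-0.04],"fingers":45}]' >/dev/null && python3 chk.py && python3 -m inch '[{"dp":[0,0,0],"turn":[0,0,-0.02],"fingers":45},{"dp":[0,0,0],"turn":[0,0,-0.04],"fingers":45},{"dp":[0,0,0],"turn":[0,0,-0.04],"fingers":45}]' >/dev/null && python3 chk.py && python3 -m inch '[{"dp":[0,0,0],"turn":[0,0,-0.02],"fingers":45},{"dp":[0,0,0],"turn":[0,0,-0.04],"fingers":45},{"dp":[0,0,0],"turn":[0,0,-0.04],"fingers":45}]' >/dev/null && python3 chk.py
```

```text
t 9.72 dp [0.0, -0.002, 0.007] turn [0.0, 0.0, 0.339] ang -72.4 pos [ 0.5691 -0.1986  0.0504] F [1.  0.2 4.9] M [0.11 0.1  0.03] w 0.561 g 20.0 q6 0.85False
```

```bash
sed -i 's/sys.exit(\(.*\))$/sys.exit(int(\1))/' chk.py
python3 -m inch '[{"dp":[0,0,0],"turn":[0,0,-0.02],"fingers":45},{"dp":[0,0,0],"turn":[0,0,-0.04],"fingers":45},{"dp":[0,0,0],"turn":[0,0,-0.04],"fingers":45}]' >/dev/null && python3 chk.py && python3 -m inch '[{"dp":[0,0,0],"turn":[0,0,-0.02],"fingers":45},{"dp":[0,0,0],"turn":[0,0,-0.04],"fingers":45},{"dp":[0,0,0],"turn":[0,0,-0.04],"fingers":45}]' >/dev/null && python3 chk.py && python3 -m inch '[{"dp":[0,0,0],"turn":[0,0,-0.02],"fingers":45},{"dp":[0,0,0],"turn":[0,0,-0.04],"fingers":45},{"dp":[0,0,0],"turn":[0,0,-0.04],"fingers":45}]' >/dev/null && python3 chk.py && python3 -m inch '[{"dp":[0,0,0],"turn":[0,0,-0.02],"fingers":45},{"dp":[0,0,0],"turn":[0,0,-0.04],"fingers":45},{"dp":[0,0,0],"turn":[0,0,-0.04],"fingers":45}]' >/dev/null && python3 chk.py
```

```text
t 9.97 dp [0.0, -0.002, 0.007] turn [-0.0, 0.0, 0.379] ang -68.8 pos [ 0.5691 -0.1985  0.0504] F [0.3 1.1 5.6] M [0.15 0.14 0.05] w 0.557 g 20.0 q6 0.79
t 10.22 dp [-0.0, -0.001, 0.007] turn [-0.0, 0.0, 0.42] ang -65.2 pos [ 0.5691 -0.1984  0.0504] F [0.7 1.2 5.9] M [0.24 0.08 0.05] w 0.566 g 20.0 q6 0.73
t 10.47 dp [0.0, -0.001, 0.007] turn [-0.0, 0.0, 0.459] ang -61.6 pos [ 0.5691 -0.1984  0.0504] F [0.1 1.1 4.8] M [0.28 0.04 0.04] w 0.559 g 20.0 q6 0.66
t 10.72 dp [0.0, -0.001, 0.007] turn [-0.0, 0.0, 0.499] ang -58.0 pos [ 0.5691 -0.1983  0.0504] F [-0.4  2.   6.3] M [0.32 0.09 0.01] w 0.56 g 20.0 q6 0.6
```

```bash
python3 -m inch '[{"dp":[0,0,0],"turn":[0,0,-0.02],"fingers":45},{"dp":[0,0,0],"turn":[0,0,-0.04],"fingers":45},{"dp":[0,0,0],"turn":[0,0,-0.04],"fingers":45}]' >/dev/null && python3 chk.py && python3 -m inch '[{"dp":[0,0,0],"turn":[0,0,-0.02],"fingers":45},{"dp":[0,0,0],"turn":[0,0,-0.04],"fingers":45},{"dp":[0,0,0],"turn":[0,0,-0.04],"fingers":45}]' >/dev/null && python3 chk.py && python3 -m inch '[{"dp":[0,0,0],"turn":[0,0,-0.02],"fingers":45},{"dp":[0,0,0],"turn":[0,0,-0.04],"fingers":45},{"dp":[0,0,0],"turn":[0,0,-0.04],"fingers":45}]' >/dev/null && python3 chk.py && python3 -m inch '[{"dp":[0,0,0],"turn":[0,0,-0.02],"fingers":45},{"dp":[0,0,0],"turn":[0,0,-0.04],"fingers":45},{"dp":[0,0,0],"turn":[0,0,-0.04],"fingers":45}]' >/dev/null && python3 chk.py
python3 - <<'E'
from h import *
s=state();p,d=read_camera('wrist');h=cv2.cvtColor(p,cv2.COLOR_RGB2HSV).astype(int)
b=np.zeros(p.shape[:2],bool);b[235:300,295:340]=1;b&=(h[...,1]<90)&(h[...,2]>110)
print(b.sum(),cv2.minAreaRect(big(b)))
E
```

```text
t 10.97 dp [0.001, 0.0, 0.007] turn [-0.001, 0.001, 0.539] ang -54.5 pos [ 0.5689 -0.1982  0.0504] F [-1.   2.9  7.1] M [ 0.47  0.35 -0.05] w 0.557 g 20.0 q6 0.54
t 11.22 dp [0.001, 0.003, 0.007] turn [-0.001, 0.001, 0.579] ang -50.9 pos [ 0.5685 -0.1979  0.0504] F [-2.2  4.5  8.4] M [ 0.71  0.55 -0.33] w 0.562 g 20.1 q6 0.48
542 ((316.0, 274.5), (49.0, 10.0), 90.0)
```

A resisting moment has risen to -0.33 Nm and the bar is still aligned with the tool, so this is the stop, about 0.86 rad into the turn. I'll ease back about 4.5°, then lift slowly.

```bash
python3 -m inch '[{"dp":[0,0,0],"turn":[0,0,0.02],"fingers":45},{"dp":[0,0,0],"turn":[0,0,0.05],"fingers":45},{"dp":[0,0,0],"turn":[0,0,0.05],"fingers":45}]' >/dev/null; python3 chk.py
python3 -m inch '[{"dp":[0,0,-0.005],"turn":[0,0,0],"fingers":45},{"dp":[0,0,-0.01],"turn":[0,0,0],"fingers":45},{"dp":[0,0,-0.01],"turn":[0,0,0],"fingers":45}]' >/dev/null; python3 chk.py
python3 -m inch '[{"dp":[0,0,-0.005],"turn":[0,0,0],"fingers":45},{"dp":[0,0,-0.01],"turn":[0,0,0],"fingers":45},{"dp":[0,0,-0.01],"turn":[0,0,0],"fingers":45}]' >/dev/null; python3 chk.py
```

```text
t 11.52 dp [0.001, 0.0, 0.007] turn [-0.0, 0.001, 0.526] ang -55.6 pos [ 0.5688 -0.1983  0.0504] F [-1.5  2.   7. ] M [ 0.29  0.3  -0.02] w 0.558 g 20.0 q6 0.56
t 11.77 dp [0.003, 0.001, 0.014] turn [-0.001, 0.001, 0.528] ang -55.4 pos [ 0.5684 -0.1983  0.0517] F [-0.2  1.1  0.1] M [0.09 0.11 0.01] w 0.56 g 20.0 q6 0.55
t 12.02 dp [0.003, 0.001, 0.024] turn [-0.001, 0.001, 0.528] ang -55.5 pos [ 0.5685 -0.1984  0.0538] F [ 0.2  1.9 -0.9] M [0.3  0.19 0.03] w 0.561 g 20.0 q6 0.56
```

```bash
python3 -m inch '[{"dp":[0,0,-0.005],"turn":[0,0,0],"fingers":45},{"dp":[0,0,-0.01],"turn":[0,0,0],"fingers":45},{"dp":[0,0,-0.015],"turn":[0,0,0],"fingers":45}]' >/dev/null; python3 chk.py && python3 -m inch '[{"dp":[0,0,-0.01],"turn":[0,0,0],"fingers":45},{"dp":[0,0,-0.02],"turn":[0,0,0],"fingers":45},{"dp":[0,0,-0.03],"turn":[0,0,0],"fingers":45},{"dp":[0,0,-0.04],"turn":[0,0,0],"fingers":45},{"dp":[0,0,-0.05],"turn":[0,0,0],"fingers":45}]' >/dev/null; python3 chk.py
```

```text
t 12.27 dp [0.003, 0.001, 0.039] turn [-0.001, 0.001, 0.528] ang -55.5 pos [ 0.5684 -0.1984  0.0568] F [ 0.3  2.8 -2. ] M [0.32 0.14 0.01] w 0.555 g 20.0 q6 0.56
t 12.68 dp [0.003, -0.001, 0.091] turn [-0.0, 0.001, 0.528] ang -55.4 pos [ 0.5688 -0.1987  0.0673] F [ 0.6 -0.4  0.5] M [-0.04  0.16  0.03] w 0.56 g 20.0 q6 0.56
```

Free of the hooks. Lifting clear.

```bash
python3 -m inch '[{"dp":[0,0,-0.1],"turn":[0,0,0],"fingers":45},{"dp":[0,0,-0.2],"turn":[0,0,0],"fingers":45},{"dp":[0,0,-0.3],"turn":[0,0,0],"fingers":45},{"dp":[0,0,-0.4],"turn":[0,0,0],"fingers":45},{"dp":[0,0,-0.45],"turn":[0,0,0],"fingers":45},{"dp":[0,0,-0.45],"turn":[0,0,0],"fingers":45}]' >/dev/null
python3 -c "from h import *;go(.5715,.230,.155,-55.4)"
```

```text
t 13.18 dp [1.224, -1.763, 0.018] turn [0.002, -0.001, -0.001] ang -55.5 pos [ 0.5698 -0.1992  0.1593] F [-0.3  0.3 -1. ] M [-0.03  0.21  0.05] w 0.559 g 20.0 q6 0.56
```

```bash
python3 -m inch '[{"dp":[0.07,-0.1,0],"turn":[0,0,0],"fingers":45},{"dp":[0.18,-0.26,0],"turn":[0,0,0],"fingers":45},{"dp":[0.3,-0.43,0],"turn":[0,0,0],"fingers":45},{"dp":[0.42,-0.6,0],"turn":[0,0,0],"fingers":45},{"dp":[0.54,-0.78,0],"turn":[0,0,0],"fingers":45},{"dp":[0.61,-0.88,0],"turn":[0,0,0],"fingers":45},{"dp":[0.61,-0.88,0],"turn":[0,0,0],"fingers":45}]' >/dev/null
python3 -m inch '[{"dp":[0.07,-0.1,0],"turn":[0,0,0],"fingers":45},{"dp":[0.18,-0.26,0],"turn":[0,0,0],"fingers":45},{"dp":[0.3,-0.43,0],"turn":[0,0,0],"fingers":45},{"dp":[0.42,-0.6,0],"turn":[0,0,0],"fingers":45},{"dp":[0.54,-0.78,0],"turn":[0,0,0],"fingers":45},{"dp":[0.61,-0.88,0],"turn":[0,0,0],"fingers":45},{"dp":[0.61,-0.88,0],"turn":[0,0,0],"fingers":45}]' >/dev/null
python3 - <<'E'
from h import *
go(.5715,.230,.02,-55.4)
a,_=read_camera('scene');b,_=read_camera('wrist')
cv2.imwrite('pics/c5.png',np.vstack([cv2.resize(a[90:260,200:470,::-1],(480,302)),cv2.resize(b[:,:,::-1],(480,298))]))
E
```

```text
t 14.35 dp [-0.001, 0.022, 0.678] turn [-0.001, 0.001, 0.002] ang -55.2 pos [0.5694 0.2336 0.1556] F [ 0.8 -0.  -1.2] M [-0.07  0.14  0.04] w 0.559 g 20.0 q6 1.28
```

View pics/c5.png

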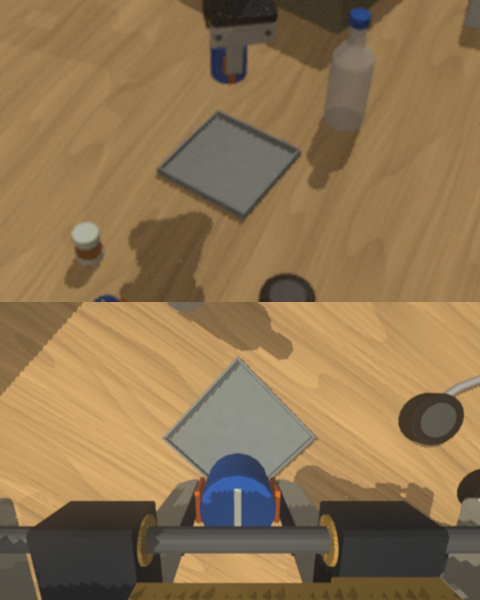

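The cap hangs upright in the gripper, lined up over the tray. In the wrist crop the tray is centred at (240,437) and the bar is straight. The jar and bottle are undisturbed. Lowering.

```bash
python3 -m inch '[{"dp":[0,0.02,0.1],"turn":[0,0,0],"fingers":45},{"dp":[0,0.02,0.25],"turn":[0,0,0],"fingers":45},{"dp":[0,0.02,0.4],"turn":[0,0,0],"fingers":45},{"dp":[0,0.02,0.55],"turn":[0,0,0],"fingers":45},{"dp":[0,0.02,0.65],"turn":[0,0,0],"fingers":45},{"dp":[0,0.02,0.7],"turn":[0,0,0],"fingers":45},{"dp":[0,0.02,0.74],"turn":[0,0,0],"fingers":45},{"dp":[0,0.02,0.74],"turn":[0,0,0],"fingers":45}]' >/dev/null
python3 -c "from h import *;go(.5715,.230,-.0066,-55.4)"
```

```text
t 15.12 dp [0.011, -0.019, 0.073] turn [-0.001, 0.002, -0.001] ang -55.5 pos [0.5719 0.2255 0.008 ] F [ 0.1 -0.6 -1.2] M [-0.02  0.19 -0.02] w 0.559 g 20.0 q6 1.27
```

```bash
cat > dn.py <<'E'
from h import *
import sys
go(.5715,.230,-.0066,-55.4);sys.exit(int(state()['wrist_force'][2]>3.5))
E
python3 -m inch '[{"dp":[0,0,0.015],"turn":[0,0,0],"fingers":45},{"dp":[0,0,0.03],"turn":[0,0,0],"fingers":45},{"dp":[0,0,0.045],"turn":[0,0,0],"fingers":45},{"dp":[0,0,0.045],"turn":[0,0,0],"fingers":45}]' >/dev/null; python3 dn.py && python3 -m inch '[{"dp":[0,0,0.005],"turn":[0,0,0],"fingers":45},{"dp":[0,0,0.01],"turn":[0,0,0],"fingers":45},{"dp":[0,0,0.01],"turn":[0,0,0],"fingers":45}]' >/dev/null && python3 dn.py && python3 -m inch '[{"dp":[0,0,0.005],"turn":[0,0,0],"fingers":45},{"dp":[0,0,0.01],"turn":[0,0,0],"fingers":45},{"dp":[0,0,0.01],"turn":[0,0,0],"fingers":45}]' >/dev/null && python3 dn.py && python3 -m inch '[{"dp":[0,0,0.005],"turn":[0,0,0],"fingers":45},{"dp":[0,0,0.01],"turn":[0,0,0],"fingers":45},{"dp":[0,0,0.01],"turn":[0,0,0],"fingers":45}]' >/dev/null && python3 dn.py
```

```text
t 15.45 dp [0.007, -0.016, 0.033] turn [-0.001, 0.0, -0.001] ang -55.5 pos [5.722e-01 2.266e-01 1.000e-04] F [-0.  -0.4 -0.2] M [0.04 0.15 0.  ] w 0.561 g 20.0 q6 1.27
t 15.7 dp [0.007, -0.016, 0.023] turn [-0.001, 0.001, -0.001] ang -55.5 pos [ 0.5721  0.2266 -0.002 ] F [-1.1  0.3 -0.9] M [-0.06  0.16 -0.04] w 0.559 g 20.0 q6 1.27
t 15.95 dp [0.008, -0.016, 0.012] turn [-0.001, 0.001, -0.001] ang -55.5 pos [ 0.572   0.2265 -0.0042] F [ 0.1  0.7 -0.6] M [-0.09  0.14 -0.03] w 0.556 g 20.0 q6 1.27
t 16.2 dp [0.008, -0.016, 0.002] turn [-0.001, 0.001, -0.001] ang -55.5 pos [ 0.572   0.2266 -0.0063] F [ 0.  -0.2 -1. ] M [-0.03  0.16 -0.01] w 0.562 g 20.0 q6 1.27
```

```bash
python3 -m inch '[{"dp":[0,0,0.005],"turn":[0,0,0],"fingers":45},{"dp":[0,0,0.005],"turn":[0,0,0],"fingers":45}]' >/dev/null; python3 dn.py && python3 -m inch '[{"dp":[0,0,0.005],"turn":[0,0,0],"fingers":45},{"dp":[0,0,0.005],"turn":[0,0,0],"fingers":45}]' >/dev/null && python3 dn.py && python3 -m inch '[{"dp":[0,0,0.005],"turn":[0,0,0],"fingers":45},{"dp":[0,0,0.005],"turn":[0,0,0],"fingers":45}]' >/dev/null && python3 dn.py && python3 -m inch '[{"dp":[0,0,0.005],"turn":[0,0,0],"fingers":45},{"dp":[0,0,0.005],"turn":[0,0,0],"fingers":45}]' >/dev/null && python3 dn.py
```

```text
t 16.37 dp [0.007, -0.016, 0.0] turn [-0.001, 0.001, -0.001] ang -55.5 pos [ 0.5722  0.2266 -0.0066] F [-1.3  0.1  3.5] M [-0.13  0.5   0.01] w 0.563 g 20.0 q6 1.27
```

The cap has touched the tray floor. Releasing in steps.

```bash
python3 -m inch '[{"dp":[0,0,0],"turn":[0,0,0],"fingers":58},{"dp":[0,0,0],"turn":[0,0,0],"fingers":62},{"dp":[0,0,0],"turn":[0,0,0],"fingers":66},{"dp":[0,0,0],"turn":[0,0,0],"fingers":72},{"dp":[0,0,0],"turn":[0,0,0],"fingers":80},{"dp":[0,0,0],"turn":[0,0,0],"fingers":85},{"dp":[0,0,0],"turn":[0,0,0],"fingers":85},{"dp":[0,0,0],"turn":[0,0,0],"fingers":85}]' 8 >/dev/null; python3 dn.py
python3 -m inch '[{"dp":[0,0,-0.05],"turn":[0,0,0],"fingers":85},{"dp":[0,0,-0.15],"turn":[0,0,0],"fingers":85},{"dp":[0,0,-0.3],"turn":[0,0,0],"fingers":85},{"dp":[0,0,-0.45],"turn":[0,0,0],"fingers":85},{"dp":[0,0,-0.6],"turn":[0,0,0],"fingers":85},{"dp":[0,0,-0.75],"turn":[0,0,0],"fingers":85},{"dp":[0,0,-0.85],"turn":[0,0,0],"fingers":85},{"dp":[0,0,-0.85],"turn":[0,0,0],"fingers":85},{"dp":[0,0,-0.85],"turn":[0,0,0],"fingers":85}]' >/dev/null; python3 dn.py
python3 - <<'E'
from h import *
a,_=read_camera('scene');b,_=read_camera('wrist')
cv2.imwrite('pics/c6.png',np.vstack([cv2.resize(a[:,:,::-1],(480,300)),cv2.resize(b[:,:,::-1],(480,300))]))
E
```

```text
t 17.03 dp [0.007, -0.016, -0.003] turn [-0.001, 0.001, -0.001] ang -55.5 pos [ 0.5721  0.2266 -0.0071] F [ 0.1 -0.7 -0.3] M [-0.    0.13  0.  ] w 0.844 g 0.0 q6 1.27
t 17.78 dp [0.003, -0.017, 0.855] turn [-0.0, -0.001, -0.001] ang -55.5 pos [0.5728 0.2266 0.1644] F [ 0.3 -0.3  0.3] M [-0.09  0.15 -0.02] w 0.849 g 0.0 q6 1.27
```

View pics/c6.png

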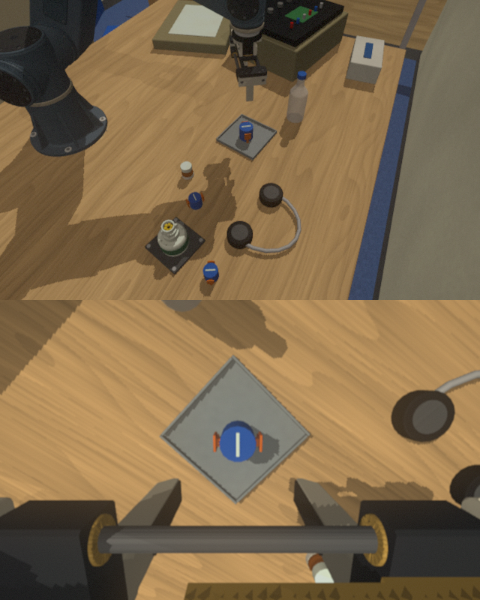

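The cap stands upright in the middle of the tray, at (246,130) in the scene view and (238,440) in the wrist view. The neck is bare, the jar, headset and bottle are in place, and the gripper is clear.

```bash
python3 -c "from plant import *;print(job_done())"
```

```text
the job is handed in; nothing more can be done
None
```

The cap was turned to its stop, eased back, lifted off and stood upright in the middle of the tray, with the jar, headset and bottle untouched; I handed the job in at about 18 s, and no verdict came back.

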